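# Seat the lensmeter's mounting plate with four wing nuts in cross order

## Task

Fasten the lensmeter's mounting plate down evenly: tighten its four wing nuts clockwise, about a half turn each, every one until you feel it come up against its stop, and do not force it any further. Work in cross order (any nut first, then the one facing it across the plate, then the other two), do not lean on the plate, and leave the things around it alone.

Things in the scene. Friction and masses are not known exactly. Their poses are not given: they have to be found in the camera images.
- foot: Grey square foot of an instrument pedestal, 200 x 200 x 30 mm, fixed to the table; origin at the centre of its underside on the table, z up, x and y along its sides. On it, over a rubber gasket and between four low lugs (up to 42 mm), lies a square aluminium plate 160 x 160 x 8 mm, held by four black wing nuts near its corners.
- plate_mid (a point): Centre of the mounting plate's upper face, under its low round boss (60 mm across, 8 mm high); z is the plate's normal, which leans when the plate is pulled down unevenly. Soft springs hold it 2.5 mm high at the start; fully home, this face is 42 mm above the table.
- wing1 (a point): Wing nut 1, at (60, 60) mm in the foot's frame, facing nut 3 across the plate: a round collar (26 mm across, 8 mm high) with an upright flat wing on it, 44 mm long (this point's x), 10 mm thick (y), 38 mm high, to be pinched across its thickness. The point is on the nut's axis, 31 mm above its underside, 15 mm below its top; 73 mm above the foot's underside when home (within 0.2 mm).
- twist1 (a joint): Twist of wing 1 on its collar (rubber coupling), rad, clockwise from above positive; 1.2 N m per rad, springs back. Nut 1 tightens clockwise, sinks 6 mm a turn, takes 0.15 N m to turn (twist 0.125), stays where left. Its hard stop is 2.2 to 3.1 rad from its start, different for each nut and not visible: there the torque rises at once. Beyond a twist of 0.40 (0.48 N m) the rubber tears.
- wing2 (a point): Wing nut 2, at (-60, 60) mm in the foot's frame, facing nut 4 across the plate: a round collar (26 mm across, 8 mm high) with an upright flat wing on it, 44 mm long (this point's x), 10 mm thick (y), 38 mm high, to be pinched across its thickness. The point is on the nut's axis, 31 mm above its underside, 15 mm below its top; 73 mm above the foot's underside when home (within 0.2 mm).
- twist2 (a joint): Twist of wing 2 on its collar (rubber coupling), rad, clockwise from above positive; 1.2 N m per rad, springs back. Nut 2 tightens clockwise, sinks 6 mm a turn, takes 0.15 N m to turn (twist 0.125), stays where left. Its hard stop is 2.2 to 3.1 rad from its start, different for each nut and not visible: there the torque rises at once. Beyond a twist of 0.40 (0.48 N m) the rubber tears.
- wing3 (a point): Wing nut 3, at (-60, -60) mm in the foot's frame, facing nut 1 across the plate: a round collar (26 mm across, 8 mm high) with an upright flat wing on it, 44 mm long (this point's x), 10 mm thick (y), 38 mm high, to be pinched across its thickness. The point is on the nut's axis, 31 mm above its underside, 15 mm below its top; 73 mm above the foot's underside when home (within 0.2 mm).
- twist3 (a joint): Twist of wing 3 on its collar (rubber coupling), rad, clockwise from above positive; 1.2 N m per rad, springs back. Nut 3 tightens clockwise, sinks 6 mm a turn, takes 0.15 N m to turn (twist 0.125), stays where left. Its hard stop is 2.2 to 3.1 rad from its start, different for each nut and not visible: there the torque rises at once. Beyond a twist of 0.40 (0.48 N m) the rubber tears.
- wing4 (a point): Wing nut 4, at (60, -60) mm in the foot's frame, facing nut 2 across the plate: a round collar (26 mm across, 8 mm high) with an upright flat wing on it, 44 mm long (this point's x), 10 mm thick (y), 38 mm high, to be pinched across its thickness. The point is on the nut's axis, 31 mm above its underside, 15 mm below its top; 73 mm above the foot's underside when home (within 0.2 mm).
- twist4 (a joint): Twist of wing 4 on its collar (rubber coupling), rad, clockwise from above positive; 1.2 N m per rad, springs back. Nut 4 tightens clockwise, sinks 6 mm a turn, takes 0.15 N m to turn (twist 0.125), stays where left. Its hard stop is 2.2 to 3.1 rad from its start, different for each nut and not visible: there the torque rises at once. Beyond a twist of 0.40 (0.48 N m) the rubber tears.
- cleaner: white plastic bottle, 40 mm across, 110 mm tall, standing; a bystander, to be left where it is.
- trial_lens: small black ring-mounted lens lying flat, 38 mm across, 4 mm thick, with a short tab; a bystander, to be left where it is.
- driver: screwdriver, 150 mm, lying; a bystander, to be left where it is.
- lens_case: closed grey spectacle case, 150 x 60 x 35 mm; a bystander, to be left where it is.
There are look-alikes about, which are no part of the job. Of the things shaped like the part that bears plate_mid, the aluminium one is meant.

How it is judged:
On the way, in this order (a step that is already met when the one before it is completed fails the run):
1. a first nut is tightened home (z of any of wing1, wing2, wing3, wing4 in the frame of foot below 0.0732 m), for 0.1 s.
2. the nut facing it is home as well ((z of each of wing1, wing3 in the frame of foot below 0.0732 m or z of each of wing2, wing4 in the frame of foot below 0.0732 m)), for 0.1 s.
3. a third nut is home ((z of each of wing2, wing3, wing4 in the frame of foot below 0.0732 m or z of each of wing1, wing3, wing4 in the frame of foot below 0.0732 m or z of each of wing1, wing2, wing4 in the frame of foot below 0.0732 m or z of each of wing1, wing2, wing3 in the frame of foot below 0.0732 m)), for 0.1 s.
At the end, for the whole second after the job is handed in: All four nuts are home at their stops (each wing point at most 73.2 mm above the foot's underside), the plate is level to 0.004 rad, and no wing is left twisted (under 0.15 rad) (z of each of wing1, wing2, wing3, wing4 in the frame of foot below 0.0732 m and angle between plate_mid's own z axis and vertical below 0.004 rad and value of joint each of twist1, twist2, twist3, twist4 below 0.15 rad); the robot touches nothing.
It fails at once if two neighbouring nuts are home while both others are not (not cross order) ((z of each of wing1, wing2 in the frame of foot below 0.0732 m and not (z of wing3 in the frame of foot below 0.0732 m) and not (z of wing4 in the frame of foot below 0.0732 m)) or (z of each of wing2, wing3 in the frame of foot below 0.0732 m and not (z of wing1 in the frame of foot below 0.0732 m) and not (z of wing4 in the frame of foot below 0.0732 m)) or (z of each of wing3, wing4 in the frame of foot below 0.0732 m and not (z of wing1 in the frame of foot below 0.0732 m) and not (z of wing2 in the frame of foot below 0.0732 m)) or (z of each of wing4, wing1 in the frame of foot below 0.0732 m and not (z of wing2 in the frame of foot below 0.0732 m) and not (z of wing3 in the frame of foot below 0.0732 m))).
It fails at once if a nut is forced: its wing twisted more than 0.40 rad (0.48 N m) (value of joint any of twist1, twist2, twist3, twist4 above 0.4 rad).
It fails at once if the robot leans on the plate with more than 20 N (contact force between any of the arm, the fingers and plate above 20 N).
It fails at once if a bystander is moved by more than 20 mm (distance of any of cleaner, trial_lens, driver, lens_case from where it was at the start of the episode above 0.02 m).
It also fails if it takes over 72 s, if anything falls off the work surface, if the arm or the gripper's body presses on something with over 40 N, if the wrist force passes 120 N, or if a joint passes its speed limit or range.

## Robot

A 7-joint arm with a two-finger parallel gripper is mounted at the origin on the work surface. World frame = base frame: x ahead of the robot, y to its left, z up, the work surface at z = 0. Lengths are in m, angles in rad, forces in N, time in s.
With the tool pointing down it reaches from about 0.4 to 0.875 m from the base axis. Payload 4.4 kg.
Tool frame: the origin (TCP) lies midway between the tips of the shut fingers; the grasp point (between the pads) lies 19 mm behind it; z points along the fingers, y is the direction in which the jaws open and shut (so a half turn about z gives the same grasp; the last joint's range is limited). The gripper opens to 85 mm and grips with 20 to 120 N. Pads are 22 mm wide; open, the fingers measure 114 mm over their backs; the gripper's body (76 mm by 85 mm) begins 54 mm behind the grasp point. The pads swing forward as they close: fully open they stand 13 mm farther back than shut.
Start: joints at [1.166, 0.628, 0.038, 1.517, -0.027, 0.996, -0.02], TCP at [0.216, -0.613, 0.231] pointing down, gripper open.
Joint ranges: [-3.06, 3.06], [-0.37, 2.12], [-1.25, 1.32], [0.18, 2.47], [-1.1, 4.24], [0.23, 1.98], [-2.94, 2.94]. Speed limits (rad/s): [2.57, 2.57, 3.14, 3.14, 3.14, 3.14, 3.14].

## Interface

Orientations are given as a unit quaternion [w, x, y, z].
In Python, from cell import bot, get_image, get_calibration, nets gives the robot as it stands.
- The arm moves only by the shell command python3 -m creep 'ROWS' [FORCE]. ROWS is text: rows parted by semicolons, each of 7 numbers parted by spaces: the shift along the tool's x, y, z in mm, then the turn, a rotation vector about the tool's x, y, z in degrees, then the finger opening in mm, from 0 to 85.4. In form: dx dy dz wx wy wz gripper; .... A call has 1 to 12 rows; each row is the pose to reach, as a shift and turn from the pose measured when the call began, along the tool's axes at that moment; what a row does not reach only later rows make up. A row lasts 1/8 s, in which the tool goes at most 62.5 mm and 10.7 degrees, less where a joint would pass 70% of its speed; a pose out of reach is approached as far as the arm can. A call with a gripper value outside its range is refused whole. The fingers move at their own pace and stop on an object; FORCE is the grip in N (left out, the last holds). Time passes only in rows, so rows that repeat a pose let the fingers close. It gives the time, the measured TCP pose, the force and the opening at its end, in the units of the state.
- bot.observe(): the state, without advancing time (a new reading comes with each control period).
- get_image(name): name is "scene" or "top" or "wrist"; returns the picture (480x640x3 uint8, blue, green, red); there is no depth.
- get_calibration(name): a dict with "intrinsics" (3x3 intrinsics, pixels), "cam_to_world" (4x4, takes a point from camera to world coordinates). Camera axes: x right, y down, z forward; pixel columns grow to the right and rows downward; lengths in m; the calibration is good to about 2 mm. The wrist camera is an equidistant fisheye: a pixel r from the principal point sees the ray r / f radians off the axis. A picture is of the moment at which its call begins: read the wrist's pose just before it. get_calibration takes no time and is no camera call; for the wrist camera it gives the pose at the moment of the call.
- bot.close_job(): hands the job in, once; it reports no verdict.
Trained networks look in the newest picture that a camera, given by its name, has taken for a name from the list of things; names that differ only in an ending like _2 or _b are one class to them, and where a whole thing is asked for, a point or a joint stands for the part that bears it (a point fixed in the world has none). Each returns a list of dicts, best first, with "confidence" (0 to 1); they miss things now and then, are a little off and sometimes report something else, mostly with a low value. They report only what shows in the picture. A call takes as long as a camera call. They do not tell look-alikes from the thing itself.
- nets.search_frame(camera, query): "point" ([column, row] as shares, 0 to 1, of the picture: columns of its width, rows of its height, amid what is visible of it).
- nets.regions_of(camera, query): "pixels" (480x640 bool, what is visible of it) and "point" ([column, row] as shares, 0 to 1, of the picture: columns of its width, rows of its height, amid what is visible of it).
The state is a dict: "time": time; "joint_pos": joint angles; "joint_vel": joint speeds; "effort": joint torques, N m; "ee_pos": TCP position; "tool_rot": TCP orientation; "contact_force": force on the tool from outside, world axes, zero at the start; "ft_torque": the same for the moment, N m; "opening": finger opening in m.
Only numpy, scipy, OpenCV 4.12 (cv2) and the standard library are available. Lean on these libraries where they do the work, as an engineer would, in place of code of your own. Each camera call takes 0.05 s, during which the arm holds its last target. There are 200 camera calls.

## Working session

There is one attempt and no reset: what is moved stays moved. The work goes in short steps, Python scripts to look and compute and a shell command to move; the robot and the scene stay as the last step left them, time stands still between calls to the robot, and variables do not carry over. Pictures are saved under pics/ and viewed, about 8 in all and at most 12, crops included, and the job is handed in when it is done.

```bash
mkdir -p pics; ls
python3 - <<'E'
from cell import bot,get_image,get_calibration,nets
import cv2,numpy as np
s=bot.observe();print({k:np.round(v,3) for k,v in s.items()})
for n in("top","scene"):
    cv2.imwrite(f"pics/{n}0.png",get_image(n))
    c=get_calibration(n);print(n,np.round(c["intrinsics"],1).tolist(),np.round(c["cam_to_world"],3).tolist())
    for q in("plate_mid","wing1","foot","cleaner","lens_case"):
        print(q,[(np.round(np.array(d["point"])*[640,480],1).tolist(),round(d["confidence"],2)) for d in nets.search_frame(n,q)])
E
```

```text
pics
{'time': np.float64(0.0), 'joint_pos': array([ 1.166,  0.629,  0.038,  1.518, -0.027,  0.996, -0.02 ]), 'joint_vel': array([-0.   ,  0.   , -0.001, -0.   , -0.   , -0.   ,  0.   ]), 'effort': array([-1.0000e-03, -5.6340e+01,  1.2260e+00, -1.9345e+01,  1.1000e-02,
        1.1000e-02, -0.0000e+00]), 'ee_pos': array([ 0.216, -0.612,  0.23 ]), 'tool_rot': array([-0.001,  0.986,  0.169, -0.   ]), 'contact_force': array([ 0.429, -0.331,  0.141]), 'ft_torque': array([-0.033, -0.029,  0.006]), 'opening': np.float64(0.086)}
top [[585.6, 0.0, 311.3], [0.0, 585.6, 238.5], [0.0, 0.0, 1.0]] [[-0.024, -0.977, 0.211, 0.163], [-1.0, 0.024, -0.001, -0.01], [-0.004, -0.211, -0.978, 1.563], [0.0, 0.0, 0.0, 1.0]]
plate_mid [([369.3, 200.6], 0.87), ([223.3, 317.0], 0.82), ([276.6, 203.4], 0.56)]
wing1 [([252.6, 181.8], 0.61), ([299.1, 219.8], 0.5), ([278.5, 203.4], 0.43)]
foot [([283.8, 233.1], 0.74)]
cleaner [([179.8, 248.8], 0.7)]
lens_case [([158.8, 198.6], 0.66)]
scene [[505.7, 0.0, 315.2], [0.0, 505.7, 237.3], [0.0, 0.0, 1.0]] [[-0.758, 0.399, -0.515, 1.029], [0.651, 0.437, -0.621, 0.666], [-0.023, -0.806, -0.591, 0.693], [0.0, 0.0, 0.0, 1.0]]
plate_mid [([456.7, 274.9], 0.89), ([224.7, 245.2], 0.84), ([298.8, 288.4], 0.7)]
wing1 [([300.2, 303.8], 0.78), ([341.6, 273.6], 0.64), ([299.8, 249.1], 0.62), ([253.6, 274.9], 0.57), ([447.2, 331.0], 0.27)]
foot [([305.5, 323.2], 0.74)]
cleaner [([448.0, 332.3], 0.78)]
lens_case [([417.2, 414.3], 0.75), ([346.5, 271.9], 0.58)]
```

View pics/top0.png

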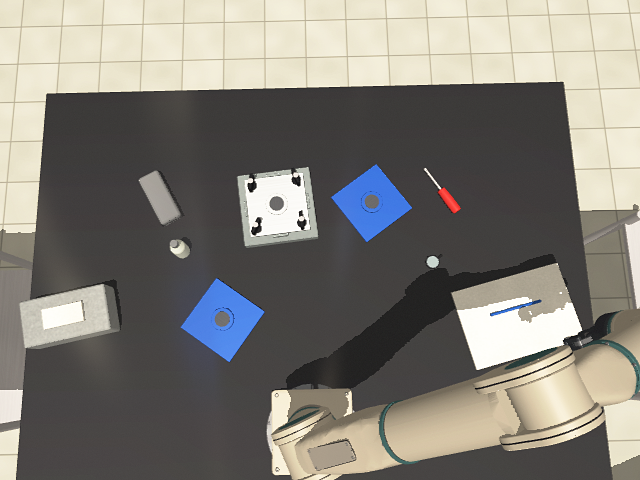

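The top view shows the aluminium plate at about (277,204) on the grey foot, with blue look-alikes at (371,202) and (222,318). The wings are at about (252,184), (296,180), (302,221) and (257,227).

```bash
cat > h.py <<'E'
from cell import bot,get_image,get_calibration,nets
import cv2,numpy as np
from scipy.spatial.transform import Rotation as R
def ray(n,uv,z,c=None):
    c=c or get_calibration(n);K=c["intrinsics"];T=np.array(c["cam_to_world"])
    x,y=(np.array(uv)-[K[0][2],K[1][2]])/[K[0][0],K[1][1]]
    if n=="wrist":
        r=np.hypot(x,y);d=np.array([x/r*np.sin(r),y/r*np.sin(r),np.cos(r)]) if r>0 else np.array([0,0,1.])
    else: d=np.array([x,y,1])
    d=T[:3,:3]@d;p=T[:3,3]
    return p+d*(z-p[2])/d[2]
def pose():
    s=bot.observe();q=s["tool_rot"];return np.array(s["ee_pos"]),R.from_quat([q[1],q[2],q[3],q[0]]),s
def proj(n,P,c=None):
    c=c or get_calibration(n);K=np.array(c["intrinsics"]);T=np.linalg.inv(c["cam_to_world"])
    p=T[:3,:3]@P+T[:3,3]
    if n=="wrist":
        r=np.hypot(p[0],p[1]);th=np.arctan2(r,p[2]);x,y=p[:2]/max(r,1e-9)*th
    else: x,y=p[:2]/p[2]
    return np.array([K[0,0]*x+K[0,2],K[1,1]*y+K[1,2]])
E
python3 - <<'E'
from h import *
im=cv2.imread("pics/top0.png");im2=cv2.imread("pics/scene0.png")
a=cv2.resize(im[155:255,225:330],None,fx=4,fy=4,interpolation=cv2.INTER_CUBIC)
b=cv2.resize(im2[220:350,210:400],None,fx=3,fy=3,interpolation=cv2.INTER_CUBIC)
W=np.zeros((400,420+360,3),np.uint8);W[:400,:420]=a;b=cv2.resize(b,(360,246));W[:246,420:]=b
cv2.imwrite("pics/c1.png",W)
# plate: bright low-saturation
p=get_image("top");hsv=cv2.cvtColor(p,cv2.COLOR_BGR2HSV)
m=np.zeros(p.shape[:2],np.uint8);m[155:255,225:330]=((hsv[...,2]>225)&(hsv[...,1]<40))[155:255,225:330]
c=max(cv2.findContours(m,0,2)[0],key=cv2.contourArea)
q=np.array([ray("top",x,.044)[:2] for x in c[:,0]]).astype(np.float32)
print("plate",cv2.minAreaRect(q), cv2.boxPoints(cv2.minAreaRect(q)))
hs=ray("top",(276.6,203.4),.052);print("boss top",hs)
print("boss scene",ray("scene",(298.8,288.4),.052))
for d in nets.regions_of("top","foot")[:1]:
    c=max(cv2.findContours(d["pixels"].astype(np.uint8),0,2)[0],key=cv2.contourArea)
    q=np.array([ray("top",x,.03)[:2] for x in c[:,0]]).astype(np.float32)
    print("foot",cv2.minAreaRect(q))
for uv in((252,184),(296,180),(302,221),(257,227)):print(ray("top",uv,.07))
for uv in((300.2,303.8),(341.6,273.6),(299.8,249.1),(253.6,274.9)):print("sc",ray("scene",uv,.06))
for uv,z in (((180,244),.08),((160,197),.035)):print("byst",ray("top",uv,z))
E
```

```text
plate ((0.5884882211685181, 0.08007392287254333), (0.16008035838603973, 0.1583198755979538), 6.168697357177734) [[ 0.50040525  0.15017469]
 [ 0.5174177  -0.00722848]
 [ 0.6765712   0.00997315]
 [ 0.6595587   0.16737632]]
boss top [0.58751028 0.07922577 0.052     ]
boss scene [0.5991056  0.09514311 0.052     ]
foot ((0.5851015448570251, 0.07827071845531464), (0.20547257363796234, 0.20182275772094727), 6.052310943603516)
[0.63763099 0.14305457 0.07      ]
[0.64581279 0.02571775 0.07      ]
[0.53290255 0.01203015 0.07      ]
[0.51965208 0.130241   0.07      ]
sc [0.6286218  0.13591375 0.06      ]
sc [0.51638058 0.12472859 0.06      ]
sc [0.52701451 0.01039197 0.06      ]
sc [0.64487841 0.01350993 0.06      ]
byst [0.47700895 0.32877586 0.08      ]
byst [0.61820018 0.39642577 0.035     ]
```

View pics/c1.png

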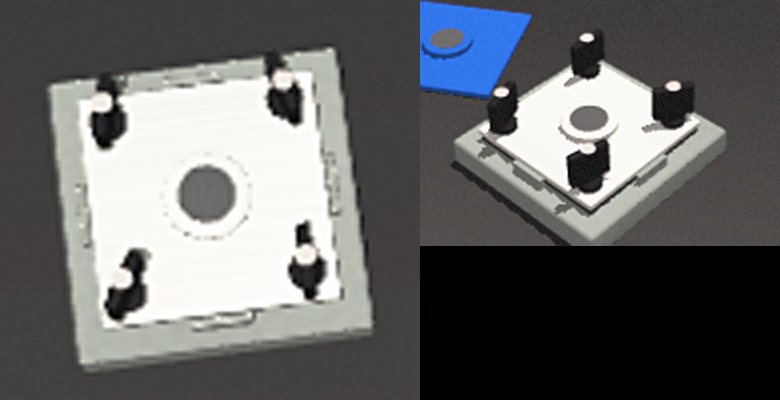

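The crop shows the pale plate with four black wings, each with a pale dot. They run roughly along world x. The foot centre is about (0.588, 0.080) with a yaw of about 6.1°, so the nuts come out within about 10 mm of the seen positions. I'll move above the plate and turn so a full tightening turn fits within joint 7's range.

```bash
python3 -m creep '582 -528 0 0 0 -120 85;582 -528 0 0 0 -120 85;582 -528 0 0 0 -120 85;582 -528 0 0 0 -120 85;582 -528 0 0 0 -120 85;582 -528 0 0 0 -120 85;582 -528 0 0 0 -120 85;582 -528 0 0 0 -120 85;582 -528 0 0 0 -120 85;582 -528 0 0 0 -120 85;582 -528 0 0 0 -120 85;582 -528 0 0 0 -120 85' 40
python3 - <<'E'
from h import *
p,r,s=pose();print(p,np.round(r.as_matrix(),3).tolist(),np.round(s["joint_pos"],3),s["time"])
c=np.array([.588,.080,p[2]]);print("to centre, tool mm",r.inv().apply(c-p)*1000)
E
```

```text
time: 2.2
ee_pos: [0.5735, 0.0482, 0.2315]
tool_rot: [0.0, 0.346, 0.938, 0.0]
contact_force: [1.6, -0.9, 0.1]
opening: 0.085
[0.57353257 0.04817018 0.23146559] [[-0.76, 0.65, 0.001], [0.65, 0.76, -0.0], [-0.001, 0.0, -1.0]] [ 0.229  0.572 -0.566  1.72   0.364  0.956  0.386] 2.2
to centre, tool mm [9.67415029e+00 3.35984350e+01 2.69571668e-03]
```

```bash
python3 -m creep '10 34 0 0 0 -47 85;10 34 0 0 0 -47 85;10 34 0 0 0 -47 85;10 34 0 0 0 -47 85;10 34 0 0 0 -47 85;10 34 0 0 0 -47 85'
python3 - <<'E'
from h import *
p,r,s=pose();c=get_calibration("wrist");im=get_image("wrist")
print(p,np.round(s["joint_pos"],3),s["time"],np.round(s["ft_torque"],3));print(np.round(c["intrinsics"],1).tolist(),np.round(c["cam_to_world"],3).tolist())
C=np.array([.588,.080]);a=np.radians(6.1);M=np.array([[np.cos(a),-np.sin(a)],[np.sin(a),np.cos(a)]])
pred={}
for i,o in enumerate([(60,60),(-60,60),(-60,-60),(60,-60)],1):
    w=np.r_[C+M@np.array(o)/1000,.091];u=proj("wrist",w,c);pred[i]=u;print(i,np.round(w,4),np.round(u,1))
print([(np.round(np.array(d["point"])*[640,480],1).tolist(),round(d["confidence"],2)) for d in nets.search_frame("wrist","wing1")])
print([(np.round(np.array(d["point"])*[640,480],1).tolist(),ray("wrist",np.array(d["point"])*[640,480],.052,c)) for d in nets.search_frame("wrist","plate_mid")])
cv2.imwrite("pics/w1r.png",im)
for i,u in pred.items(): cv2.drawMarker(im,tuple(int(x) for x in u),(0,0,255),0,12,1)
cv2.imwrite("pics/w1.png",im)
E
```

```text
time: 2.95
ee_pos: [0.588, 0.0802, 0.2314]
tool_rot: [0.0, -0.056, 0.998, -0.0]
contact_force: [0.9, -0.4, 0.2]
opening: 0.0852
[0.58802374 0.08023272 0.23136389] [ 0.289  0.651 -0.781  1.667  0.517  1.041  1.024] 2.95 [ 0.022 -0.036 -0.053]
[[371.6, 0.0, 329.1], [0.0, 371.6, 237.6], [0.0, 0.0, 1.0]] [[-0.112, 0.941, 0.32, 0.505], [0.994, 0.106, 0.035, 0.07], [-0.001, 0.322, -0.947, 0.373], [0.0, 0.0, 0.0, 1.0]]
1 [0.6413 0.146  0.091 ] [399.2 290.6]
2 [0.522  0.1333 0.091 ] [408.7 148.5]
3 [0.5347 0.014  0.091 ] [251.7 147.5]
4 [0.654  0.0267 0.091 ] [259.3 289.8]
[([405.8, 148.8], 0.93), ([262.8, 281.3], 0.9), ([260.0, 145.0], 0.84), ([398.1, 281.8], 0.71)]
[([331.1, 206.9], array([0.58464859, 0.0808349 , 0.052     ])), ([114.8, 183.4], array([ 0.58129216, -0.13312831,  0.052     ])), ([510.4, 13.5], array([0.37969453, 0.22282448, 0.052     ]))]
```

View pics/w1.png

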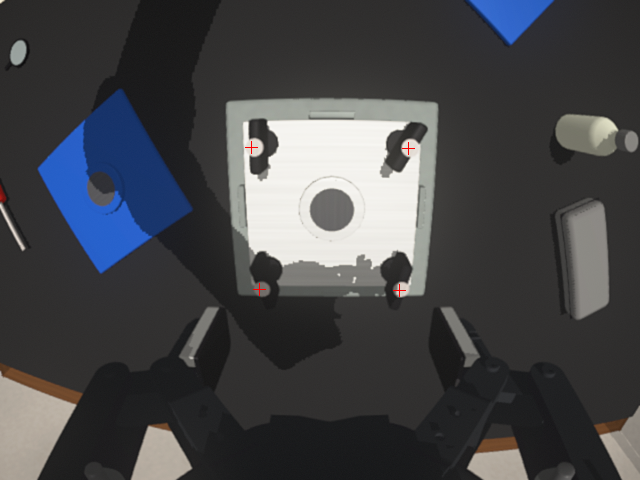

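The predicted crosses sit on the pale dots on the wing tops, at (400,290), (409,149), (257,147) and (262,290). Next I'll rectify to the wing-top height to read exact axes and wing angles.

```bash
cat > rect.py <<'E'
from h import *
def rect(im,c,w,z,half=.035,ppm=5,n="wrist"):
    # world patch: right = -y, up = +x
    k=int(half*1000*ppm);g=np.arange(-k,k)/ppm/1000
    K=np.array(c["intrinsics"]);T=np.linalg.inv(c["cam_to_world"])
    vy,ux=np.meshgrid(g,g,indexing="ij")
    P=np.stack([w[0]-vy,w[1]-ux,np.full_like(vy,z)],-1)@T[:3,:3].T+T[:3,3]
    r=np.hypot(P[...,0],P[...,1]);th=np.arctan2(r,P[...,2]) if n=="wrist" else r/P[...,2]
    mx=K[0,0]*P[...,0]/r*th+K[0,2];my=K[1,1]*P[...,1]/r*th+K[1,2]
    return cv2.remap(im,mx.astype(np.float32),my.astype(np.float32),cv2.INTER_CUBIC)
E
python3 - <<'E'
from rect import *
c=get_calibration("wrist");im=cv2.imread("pics/w1r.png")
N={1:(.6413,.146),2:(.522,.1333),3:(.5347,.014),4:(.654,.0267)}
t=[]
for i,w in N.items():
    a=rect(im,c,w,.0905)
    h=cv2.cvtColor(a,cv2.COLOR_BGR2HSV)
    m=((h[...,2]>150)).astype(np.uint8)
    n,l,st,ce=cv2.connectedComponentsWithStats(m)
    for j in range(1,n):
        if 300<st[j,4]<4000: print(i,"blob",st[j,4]/25,"mm2 at",w[0]-(ce[j][1]-175)/5000,w[1]-(ce[j][0]-175)/5000)
    cv2.drawMarker(a,(175,175),(0,0,255),0,20,1);cv2.putText(a,str(i),(5,25),0,.8,(0,255,0),2);t.append(cv2.resize(a,(300,300)))
cv2.imwrite("pics/r1.png",np.vstack([np.hstack([t[0],t[3]]),np.hstack([t[1],t[2]])]))
E
```

```text
(no output)
```

View pics/r1.png

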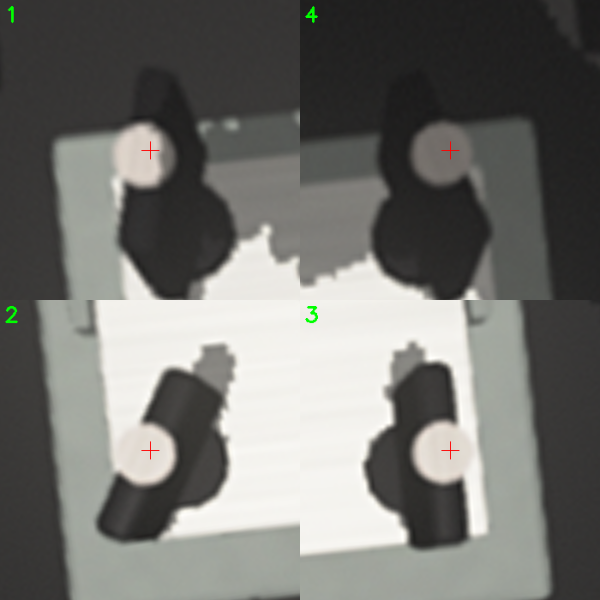

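Dot centres read from the patches: nut 1 (.640,.147), 2 (.521,.1345), 3 (.534,.0155), 4 (.653,.028). Wing 2 lies at about −24° and wing 3 at about +6°. I'll start with nut 3, since the jaws are already aligned with it.

```bash
python3 -m creep '61 -58 60 0 0 0 50;61 -58 110 0 0 0 50;61 -58 110 0 0 0 50;61 -58 145 0 0 0 50;61 -58 173 0 0 0 50;61 -58 173 0 0 0 50' 40
python3 - <<'E'
from h import *
p,r,s=pose();print(p,np.degrees(r.as_euler('ZYX')),np.round(s["ft_torque"],3),np.round(s["contact_force"],2))
cv2.imwrite("pics/w2.png",get_image("wrist"))
E
```

```text
time: 3.85
ee_pos: [0.5327, 0.0156, 0.0571]
tool_rot: [-0.001, -0.056, 0.998, -0.001]
contact_force: [-0.9, -0.6, -0.2]
opening: 0.0502
[0.53273776 0.01560119 0.05714239] [-1.73597167e+02 -1.65432456e-01 -1.79947298e+02] [-0.014  0.038  0.043] [-0.87 -0.58 -0.22]
```

View pics/w2.png

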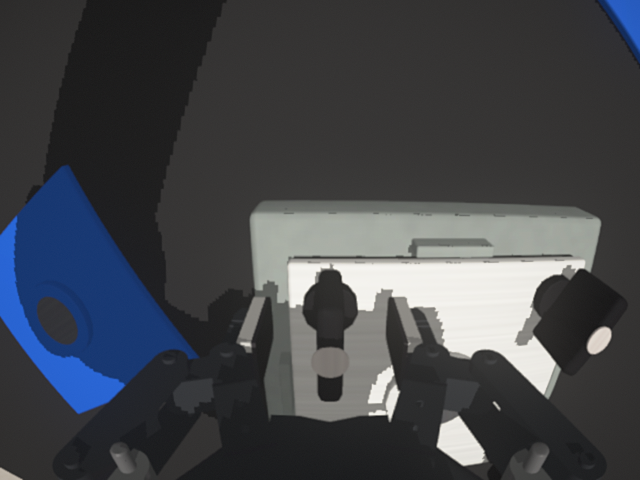

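Wing 3's dot is at (330,362), midway between the pads (about 262 and 398) and parallel to them. I'll close on it.

```bash
python3 -m creep '0 0 0 0 0 0 5;0 0 0 0 0 0 5;0 0 0 0 0 0 5;0 0 0 0 0 0 5' 40
cat > chk.py <<'E'
from h import *
import sys
p,r,s=pose();t=np.array(s["ft_torque"])@r.as_matrix()[:,2];o=float(sys.argv[2]) if len(sys.argv)>2 else 0
f=np.array(s["contact_force"])@r.as_matrix()
print("t%.2f yaw %.1f z %.2f tz %.3f F(tool) %s op %.1f j5,7 %.2f %.2f"%(s["time"],np.degrees(r.as_euler('ZYX')[0]),p[2]*1000,t,np.round(f,1),s["opening"]*1000,s["joint_pos"][4],s["joint_pos"][6]))
if abs(t)>float(sys.argv[1]) or np.abs(f).max()>15: print("STOP");sys.exit(1)
E
python3 chk.py 9
```

```text
time: 4.4
ee_pos: [0.5345, 0.0161, 0.0593]
tool_rot: [0.001, -0.056, 0.998, -0.0]
contact_force: [0.0, -0.2, 5.3]
opening: 0.009
t4.40 yaw -173.6 z 59.26 tz 0.038 F(tool) [-0.  -0.2 -5.3] op 9.0 j5,7 0.77 0.87
```

```bash
python3 -m creep '0 0 0 0 0 5 5;0 0 0.2 0 0 13 5;0 0 0.4 0 0 22 5;0 0 0.5 0 0 31 5' && python3 chk.py 0.3 && python3 -m creep '0 0 0.1 0 0 9 5;0 0 0.3 0 0 18 5;0 0 0.4 0 0 27 5;0 0 0.6 0 0 36 5' | tail -1 && python3 chk.py 0.3
```

```text
time: 4.9
ee_pos: [0.5346, 0.0163, 0.0591]
tool_rot: [0.001, 0.215, 0.977, -0.0]
contact_force: [-1.3, 1.1, 2.0]
opening: 0.0092
t4.90 yaw 155.1 z 59.09 tz -0.113 F(tool) [ 1.7  0.5 -2. ] op 9.2 j5,7 0.62 0.46
opening: 0.0092
t5.40 yaw 118.9 z 58.58 tz -0.163 F(tool) [0.7 0.4 0.3] op 9.2 j5,7 0.43 0.01
```

```bash
python3 -m creep '0 0 0.1 0 0 9 5;0 0 0.3 0 0 18 5;0 0 0.4 0 0 27 5;0 0 0.6 0 0 36 5;0 0 0.8 0 0 45 5;0 0 0.9 0 0 52 5' | tail -1 && python3 chk.py 0.26 &&
python3 -m creep '0 0 0.05 0 0 3 5;0 0 0.1 0 0 5 5' >/dev/null && python3 chk.py 0.26 &&
python3 -m creep '0 0 0.05 0 0 3 5;0 0 0.1 0 0 5 5' >/dev/null && python3 chk.py 0.26 &&
python3 -m creep '0 0 0.05 0 0 3 5;0 0 0.1 0 0 5 5' >/dev/null && python3 chk.py 0.26 &&
python3 -m creep '0 0 0.05 0 0 3 5;0 0 0.1 0 0 5 5' >/dev/null && python3 chk.py 0.26 &&
python3 -m creep '0 0 0.05 0 0 3 5;0 0 0.1 0 0 5 5' >/dev/null && python3 chk.py 0.26 &&
python3 -m creep '0 0 0.05 0 0 3 5;0 0 0.1 0 0 5 5' >/dev/null && python3 chk.py 0.26
```

```text
opening: 0.0094
t6.15 yaw 66.7 z 57.74 tz -0.139 F(tool) [-0.1  0.7  0.1] op 9.4 j5,7 0.10 -0.58
t6.40 yaw 61.7 z 57.62 tz -0.184 F(tool) [-0.   0.8 -0.3] op 9.5 j5,7 0.06 -0.64
t6.65 yaw 56.5 z 57.54 tz -0.183 F(tool) [-1.3  0.8 -0. ] op 9.5 j5,7 0.03 -0.70
t6.90 yaw 51.4 z 57.47 tz -0.162 F(tool) [-0.5  0.3 -0.3] op 9.1 j5,7 -0.01 -0.75
t7.15 yaw 46.3 z 57.37 tz -0.170 F(tool) [-0.2  0.7  0.4] op 9.2 j5,7 -0.04 -0.81
t7.40 yaw 41.1 z 57.28 tz -0.132 F(tool) [-0.8  1.1  0.9] op 9.7 j5,7 -0.08 -0.86
t7.65 yaw 35.9 z 57.20 tz -0.173 F(tool) [0.9 1.1 0.3] op 9.5 j5,7 -0.11 -0.92
```

```bash
python3 -m creep '0 0 0.05 0 0 3 5;0 0 0.1 0 0 5 5' >/dev/null && python3 chk.py 0.26 &&
python3 -m creep '0 0 0.05 0 0 3 5;0 0 0.1 0 0 5 5' >/dev/null && python3 chk.py 0.26 &&
python3 -m creep '0 0 0.05 0 0 3 5;0 0 0.1 0 0 5 5' >/dev/null && python3 chk.py 0.26 &&
python3 -m creep '0 0 0.05 0 0 3 5;0 0 0.1 0 0 5 5' >/dev/null && python3 chk.py 0.26 &&
python3 -m creep '0 0 0.05 0 0 3 5;0 0 0.1 0 0 5 5' >/dev/null && python3 chk.py 0.26 &&
python3 -m creep '0 0 0.05 0 0 3 5;0 0 0.1 0 0 5 5' >/dev/null && python3 chk.py 0.26 &&
python3 -m creep '0 0 0.05 0 0 3 5;0 0 0.1 0 0 5 5' >/dev/null && python3 chk.py 0.26 &&
python3 -m creep '0 0 0.05 0 0 3 5;0 0 0.1 0 0 5 5' >/dev/null && python3 chk.py 0.26
```

```text
t7.90 yaw 30.8 z 57.12 tz -0.210 F(tool) [ 0.4  0.7 -0.4] op 9.4 j5,7 -0.14 -0.98
t8.15 yaw 25.6 z 57.00 tz -0.206 F(tool) [ 0.8  1.3 -0.4] op 9.6 j5,7 -0.18 -1.03
t8.40 yaw 20.5 z 56.93 tz -0.194 F(tool) [-0.1  0.9 -1. ] op 9.3 j5,7 -0.21 -1.09
t8.65 yaw 15.3 z 56.84 tz -0.184 F(tool) [ 0.7  1.4 -1.4] op 9.4 j5,7 -0.25 -1.15
t8.90 yaw 10.2 z 56.73 tz -0.179 F(tool) [-0.3  1.  -1.5] op 9.1 j5,7 -0.28 -1.20
t9.15 yaw 5.1 z 56.71 tz -0.256 F(tool) [-0.7  2.  -1.9] op 9.2 j5,7 -0.32 -1.26
t9.40 yaw -0.1 z 56.68 tz -0.390 F(tool) [-0.9  1.1 -2.7] op 8.9 j5,7 -0.35 -1.32
STOP
```

```bash
python3 -m creep '0 0 0 0 0 -7 5;0 0 0 0 0 -14 5;0 0 0 0 0 -14 50;0 0 0 0 0 -14 50;0 0 0 0 0 -14 50;0 0 -50 0 0 -14 50;0 0 -100 0 0 -14 85;0 0 -100 0 0 -20 85' >/dev/null
python3 - <<'E'
from h import *
p,r,s=pose();print(p,np.degrees(r.as_euler('ZYX')),s["time"],np.round(s["ft_torque"],3))
print(r.inv().apply(np.array([.640,.1473,p[2]])-p)*1000, "to centre", r.inv().apply(np.array([.587,.0814,.2])-p)*1000)
E
```

```text
[0.53747803 0.016477   0.16027654] [ 20.01458696  -0.56402589 179.73460272] 10.4 [-0.034  0.012 -0.033]
[141.09877011 -87.8384023    0.98217608] to centre [ 69.13932683 -43.87132421 -39.24837756]
```

```bash
python3 -m creep '40 -25 -10 0 0 -10 85;80 -50 -10 0 0 -20 85;120 -75 -10 0 0 -31 85;141 -88 -10 0 0 -42 85;141 -88 -10 0 0 -52 85;141 -88 -10 0 0 -63 85;141 -88 -10 0 0 -73 85;141 -88 -10 0 0 -84 85;141 -88 -10 0 0 -94 85;141 -88 -10 0 0 -105 85;141 -88 -10 0 0 -115 85;141 -88 -10 0 0 -125 85' >/dev/null;  python3 -m creep '0 0 0 0 0 -10 85;0 0 0 0 0 -20 85;0 0 0 0 0 -30 85;0 0 0 0 0 -40 85;0 0 0 0 0 -40 85'
python3 - <<'E'
from rect import *
p,r,s=pose();c=get_calibration("wrist");im=get_image("wrist");print(np.degrees(r.as_euler('ZYX')),np.round(s["joint_pos"],2),np.round(s["ft_torque"],3))
cv2.imwrite("pics/w3r.png",im)
t=[]
im=cv2.convertScaleAbs(im,alpha=1.5,beta=20)
for i,w in {1:(.640,.1473),4:(.653,.0282),2:(.521,.1345)}.items():
    a=rect(im,c,w,.0905);cv2.drawMarker(a,(175,175),(0,0,255),0,20,1);t.append(cv2.resize(a,(266,266)))
cv2.imwrite("pics/r3.png",np.vstack([np.hstack(t),cv2.resize(im,(798,598))[:330]]))
E
```

```text
time: 12.52
ee_pos: [0.639, 0.1471, 0.1704]
tool_rot: [0.004, -0.045, 0.999, -0.001]
contact_force: [0.0, -0.4, 0.4]
opening: 0.0847
[-174.87174858    0.48787812 -179.89589525] [ 0.05  0.76 -0.57  1.56  0.48  0.96  0.99] [-0.052  0.044  0.001]
```

View pics/r3.png

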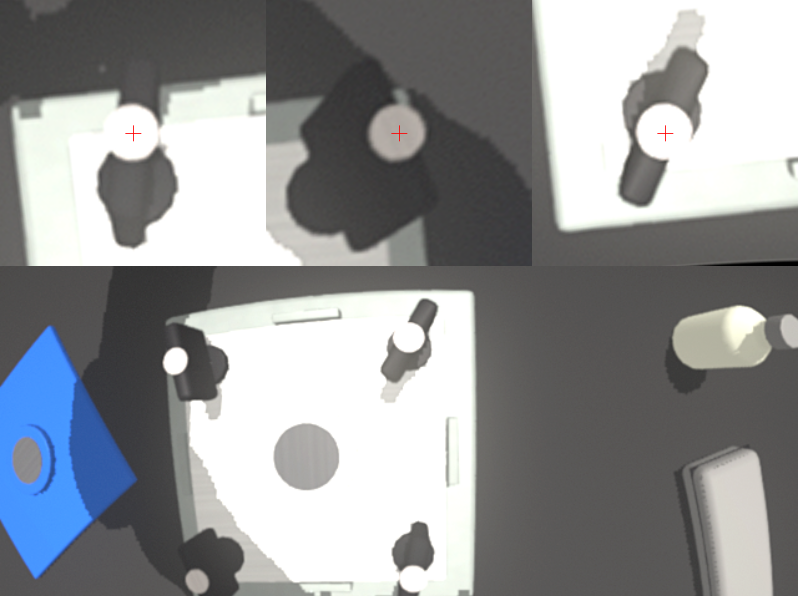

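The overlay shows the dots on the predicted axes for nuts 1, 4 and 2. Wing 1 lies at about −8°, from the far end at (143,64) and the dot at (131,133) in patch 1. The next step is to rotate 13°, descend and grip.

```bash
python3 -m creep '-1 0 40 0 0 8 50;-1 0 70 0 0 13 50;-1 0 95 0 0 13 50;-1 0 111 0 0 13 50;-1 0 111 0 0 13 50;-1 0 111 0 0 13 50' 40 >/dev/null; python3 chk.py 9; python3 -m creep '0 0 0 0 0 0 5;0 0 0 0 0 0 5;0 0 0 0 0 0 5;0 0 0 0 0 0 5'; python3 chk.py 9
```

```text
t13.32 yaw 172.0 z 60.49 tz 0.064 F(tool) [0.1 0.  0.3] op 49.8 j5,7 0.51 0.73
time: 13.82
ee_pos: [0.6425, 0.1481, 0.0613]
tool_rot: [0.006, 0.07, 0.998, 0.001]
contact_force: [0.3, 1.3, 4.8]
opening: 0.0092
t13.82 yaw 172.0 z 61.33 tz -0.046 F(tool) [-0.1  1.3 -4.8] op 9.2 j5,7 0.51 0.73
```

```bash
python3 -m creep '0 0 0 0 0 5 5;0 0 0.2 0 0 13 5;0 0 0.4 0 0 22 5;0 0 0.5 0 0 31 5' >/dev/null&& python3 chk.py 0.3 && python3 -m creep '0 0 0.1 0 0 9 5;0 0 0.3 0 0 18 5;0 0 0.4 0 0 27 5;0 0 0.6 0 0 36 5' >/dev/null && python3 chk.py 0.3 && 
python3 -m creep '0 0 0.1 0 0 9 5;0 0 0.3 0 0 18 5;0 0 0.4 0 0 27 5;0 0 0.6 0 0 36 5;0 0 0.8 0 0 45 5;0 0 0.9 0 0 53 5' >/dev/null && python3 chk.py 0.25 &&
python3 -m creep '0 0 0.05 0 0 3 5;0 0 0.1 0 0 5 5' >/dev/null && python3 chk.py 0.25 &&
python3 -m creep '0 0 0.05 0 0 3 5;0 0 0.1 0 0 5 5' >/dev/null && python3 chk.py 0.25 &&
python3 -m creep '0 0 0.05 0 0 2 5;0 0 0.1 0 0 4 5' >/dev/null && python3 chk.py 0.25 &&
python3 -m creep '0 0 0.05 0 0 2 5;0 0 0.1 0 0 4 5' >/dev/null && python3 chk.py 0.25 &&
python3 -m creep '0 0 0.05 0 0 2 5;0 0 0.1 0 0 4 5' >/dev/null && python3 chk.py 0.25 &&
python3 -m creep '0 0 0.05 0 0 2 5;0 0 0.1 0 0 4 5' >/dev/null && python3 chk.py 0.25 &&
python3 -m creep '0 0 0.05 0 0 2 5;0 0 0.1 0 0 4 5' >/dev/null && python3 chk.py 0.25
```

```text
t14.32 yaw 140.7 z 60.99 tz -0.155 F(tool) [-0.2 -0.4 -2.5] op 9.8 j5,7 0.36 0.31
t14.82 yaw 104.5 z 60.41 tz -0.185 F(tool) [ 0.2 -1.3 -2.6] op 9.3 j5,7 0.17 -0.16
t15.57 yaw 51.3 z 59.51 tz -0.156 F(tool) [-0.1 -1.5 -3.7] op 9.2 j5,7 -0.13 -0.84
t15.82 yaw 46.2 z 59.48 tz -0.194 F(tool) [ 0.6 -0.  -2.2] op 8.9 j5,7 -0.16 -0.90
t16.07 yaw 41.2 z 59.38 tz -0.184 F(tool) [ 1.  -0.5 -2.2] op 9.1 j5,7 -0.19 -0.96
t16.32 yaw 37.1 z 59.31 tz -0.150 F(tool) [ 1.1 -0.1 -1.2] op 9.3 j5,7 -0.21 -1.02
t16.57 yaw 32.9 z 59.24 tz -0.195 F(tool) [ 0.2 -1.  -2.3] op 9.5 j5,7 -0.23 -1.07
t16.82 yaw 28.8 z 59.20 tz -0.151 F(tool) [-0.1 -0.6 -2.6] op 9.0 j5,7 -0.26 -1.12
t17.07 yaw 24.7 z 59.09 tz -0.139 F(tool) [-0.5 -0.6 -3.3] op 9.3 j5,7 -0.28 -1.17
t17.32 yaw 20.5 z 59.02 tz -0.163 F(tool) [ 0.2 -2.1 -3.6] op 9.3 j5,7 -0.30 -1.23
```

```bash
python3 -m creep '0 0 0.05 0 0 2 5;0 0 0.1 0 0 4 5' >/dev/null && python3 chk.py 0.25 &&
python3 -m creep '0 0 0.05 0 0 2 5;0 0 0.1 0 0 4 5' >/dev/null && python3 chk.py 0.25 &&
python3 -m creep '0 0 0.05 0 0 2 5;0 0 0.1 0 0 4 5' >/dev/null && python3 chk.py 0.25 &&
python3 -m creep '0 0 0.05 0 0 2 5;0 0 0.1 0 0 4 5' >/dev/null && python3 chk.py 0.25 &&
python3 -m creep '0 0 0.05 0 0 2 5;0 0 0.1 0 0 4 5' >/dev/null && python3 chk.py 0.25 &&
python3 -m creep '0 0 0.05 0 0 2 5;0 0 0.1 0 0 4 5' >/dev/null && python3 chk.py 0.25 &&
python3 -m creep '0 0 0.05 0 0 2 5;0 0 0.1 0 0 4 5' >/dev/null && python3 chk.py 0.25 &&
python3 -m creep '0 0 0.05 0 0 2 5;0 0 0.1 0 0 4 5' >/dev/null && python3 chk.py 0.25 &&
python3 -m creep '0 0 0.05 0 0 2 5;0 0 0.1 0 0 4 5' >/dev/null && python3 chk.py 0.25
```

```text
t17.57 yaw 16.4 z 58.98 tz -0.205 F(tool) [-0.2 -0.6 -3.1] op 9.1 j5,7 -0.32 -1.28
t17.82 yaw 12.3 z 58.88 tz -0.218 F(tool) [ 0.  -1.9 -3.6] op 9.6 j5,7 -0.35 -1.33
t18.07 yaw 8.1 z 58.90 tz -0.272 F(tool) [-0.9 -2.  -4.4] op 9.6 j5,7 -0.37 -1.38
STOP
```

```bash
python3 -m creep '0 0 0 0 0 2 5;0 0 0 0 0 4 5' >/dev/null && python3 chk.py 0.3
```

```text
t18.32 yaw 4.0 z 58.88 tz -0.373 F(tool) [-1.3 -1.7 -4.2] op 9.1 j5,7 -0.39 -1.44
STOP
```

```bash
python3 -m creep '0 0 0 0 0 -7 5;0 0 0 0 0 -15 5;0 0 0 0 0 -15 50;0 0 0 0 0 -15 50;0 0 0 0 0 -15 50;0 0 -50 0 0 -15 50;0 0 -80 0 0 -15 85;0 0 -80 0 0 -20 85' >/dev/null
python3 - <<'E'
from h import *
p,r,s=pose();print(p,np.degrees(r.as_euler('ZYX')),s["time"],np.round(s["ft_torque"],3))
for w in((.521,.1345),(.653,.0282)):print(r.inv().apply(np.array([*w,.14])-p)*1000)
E
```

```text
[0.64125421 0.14872    0.14182521] [ 24.09133908  -0.62509223 179.72225584] 19.325 [-0.036  0.023  0.03 ]
[-115.59710736  -36.10779638    0.38908081]
[-38.49029848 114.80859159   1.96193347]
```

```bash
python3 -m creep '-40 -12 -20 0 0 -10 85;-80 -25 -20 0 0 -20 85;-116 -36 -20 0 0 -31 85;-116 -36 -20 0 0 -42 85;-116 -36 -20 0 0 -52 85;-116 -36 -20 0 0 -63 85;-116 -36 -20 0 0 -73 85;-116 -36 -20 0 0 -84 85;-116 -36 -20 0 0 -94 85;-116 -36 -20 0 0 -105 85;-116 -36 -20 0 0 -115 85;-116 -36 -20 0 0 -125 85' >/dev/null;  python3 -m creep '0 0 0 0 0 -6 60;0 0 0 0 0 -6 60;0 0 0 0 0 -6 60'
python3 - <<'E'
from rect import *
p,r,s=pose();c=get_calibration("wrist");im=get_image("wrist");print(np.degrees(r.as_euler('ZYX')),np.round(s["joint_pos"],2),np.round(s["ft_torque"],3))
print(r.inv().apply(np.array([.521,.1345,.059])-p)*1000)
t=[]
im=cv2.convertScaleAbs(im,alpha=1.5,beta=20)
for i,w in {2:(.521,.1345),4:(.653,.0282)}.items():
    a=rect(im,c,w,.0905);cv2.drawMarker(a,(175,175),(0,0,255),0,20,1);t.append(a[:,:330])
cv2.imwrite("pics/r4.png",np.hstack(t))
E
```

```text
time: 21.2
ee_pos: [0.5203, 0.1338, 0.1601]
tool_rot: [0.006, 0.215, 0.977, 0.001]
contact_force: [-0.6, 0.1, -0.8]
opening: 0.06
[155.18408617   0.60806295 179.7516375 ] [-0.06  0.58 -0.37  1.91  0.32  0.7   0.52] [ 0.032  0.066 -0.006]
[  0.70985554   0.45295991 101.13064152]
```

View pics/r4.png

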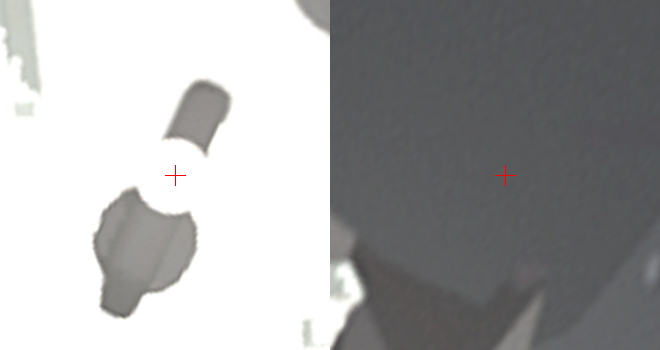

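Wing 2's dot is at (172,178), about 0.7 mm from the prediction. The wing lies at about −23°, matching the tool, so I'll grip it.

```bash
python3 -m creep '1 0 40 0 0 -1 50;1 0 70 0 0 -1 50;1 0 90 0 0 -1 50;1 0 102 0 0 -1 50;1 0 102 0 0 -1 50' 40 >/dev/null; python3 chk.py 9; python3 -m creep '0 0 0 0 0 0 5;0 0 0 0 0 0 5;0 0 0 0 0 0 5;0 0 0 0 0 0 5' && python3 chk.py 9 &&
python3 -m creep '0 0 0 0 0 5 5;0 0 0.2 0 0 13 5;0 0 0.4 0 0 22 5;0 0 0.5 0 0 31 5' >/dev/null&& python3 chk.py 0.3 && python3 -m creep '0 0 0.1 0 0 9 5;0 0 0.3 0 0 18 5;0 0 0.4 0 0 27 5;0 0 0.6 0 0 36 5' >/dev/null && python3 chk.py 0.3
```

```text
t21.88 yaw 156.2 z 57.73 tz -0.047 F(tool) [-0.2  0.5 -0.4] op 50.0 j5,7 0.43 0.44
time: 22.38
ee_pos: [0.5213, 0.1354, 0.0585]
tool_rot: [0.006, 0.206, 0.979, 0.002]
contact_force: [1.4, 2.8, 4.4]
opening: 0.0096
t22.38 yaw 156.2 z 58.53 tz 0.000 F(tool) [-0.2  3.2 -4.4] op 9.6 j5,7 0.43 0.44
t22.88 yaw 125.0 z 58.26 tz -0.203 F(tool) [ 2.   1.1 -1.3] op 9.5 j5,7 0.23 0.08
t23.38 yaw 88.7 z 57.75 tz -0.148 F(tool) [ 1.9  1.  -0.3] op 9.5 j5,7 -0.01 -0.32
```

```bash
python3 -m creep '0 0 0.1 0 0 9 5;0 0 0.3 0 0 18 5;0 0 0.4 0 0 27 5;0 0 0.6 0 0 36 5;0 0 0.8 0 0 45 5;0 0 0.9 0 0 53 5' >/dev/null && python3 chk.py 0.25 &&
python3 -m creep '0 0 0.05 0 0 3 5;0 0 0.1 0 0 5 5' >/dev/null && python3 chk.py 0.25 &&
python3 -m creep '0 0 0.05 0 0 3 5;0 0 0.1 0 0 5 5' >/dev/null && python3 chk.py 0.25 &&
python3 -m creep '0 0 0.05 0 0 2 5;0 0 0.1 0 0 4 5' >/dev/null && python3 chk.py 0.25 &&
python3 -m creep '0 0 0.05 0 0 2 5;0 0 0.1 0 0 4 5' >/dev/null && python3 chk.py 0.25 &&
python3 -m creep '0 0 0.05 0 0 2 5;0 0 0.1 0 0 4 5' >/dev/null && python3 chk.py 0.25 &&
python3 -m creep '0 0 0.05 0 0 2 5;0 0 0.1 0 0 4 5' >/dev/null && python3 chk.py 0.25 &&
python3 -m creep '0 0 0.05 0 0 2 5;0 0 0.1 0 0 4 5' >/dev/null && python3 chk.py 0.25 &&
python3 -m creep '0 0 0.05 0 0 2 5;0 0 0.1 0 0 4 5' >/dev/null && python3 chk.py 0.25 &&
python3 -m creep '0 0 0.05 0 0 2 5;0 0 0.1 0 0 4 5' >/dev/null && python3 chk.py 0.25 &&
python3 -m creep '0 0 0.05 0 0 2 5;0 0 0.1 0 0 4 5' >/dev/null && python3 chk.py 0.25 &&
python3 -m creep '0 0 0.05 0 0 2 5;0 0 0.1 0 0 4 5' >/dev/null && python3 chk.py 0.25 &&
python3 -m creep '0 0 0.05 0 0 2 5;0 0 0.1 0 0 4 5' >/dev/null && python3 chk.py 0.25
```

```text
t24.12 yaw 35.5 z 56.90 tz -0.139 F(tool) [2.9 0.8 1.4] op 9.2 j5,7 -0.37 -0.90
t24.38 yaw 30.5 z 56.76 tz -0.106 F(tool) [2.4 0.5 0. ] op 9.6 j5,7 -0.40 -0.96
t24.62 yaw 25.4 z 56.71 tz -0.188 F(tool) [ 1.3  0.4 -0.4] op 9.3 j5,7 -0.44 -1.02
t24.88 yaw 21.2 z 56.64 tz -0.227 F(tool) [ 2.2  1.3 -0.1] op 9.3 j5,7 -0.46 -1.06
t25.12 yaw 17.1 z 56.54 tz -0.147 F(tool) [ 1.6 -0.2 -0.3] op 9.7 j5,7 -0.49 -1.11
t25.38 yaw 13.0 z 56.51 tz -0.219 F(tool) [ 1.6 -0.  -1.7] op 9.5 j5,7 -0.52 -1.16
t25.62 yaw 8.8 z 56.51 tz -0.329 F(tool) [ 2.   0.6 -1.9] op 9.3 j5,7 -0.54 -1.20
STOP
```

```bash
python3 -m creep '0 0 0 0 0 1.5 5;0 0 0 0 0 3 5' >/dev/null ; python3 chk.py 0.3;  python3 -m creep '0 0 0 0 0 -7 5;0 0 0 0 0 -15 5;0 0 0 0 0 -15 50;0 0 0 0 0 -15 50;0 0 0 0 0 -15 50;0 0 -50 0 0 -15 50;0 0 -100 0 0 -15 85;0 0 -130 0 0 -20 85' >/dev/null
python3 - <<'E'
from h import *
p,r,s=pose();print(p,np.degrees(r.as_euler('ZYX')),s["time"],np.round(s["ft_torque"],3))
for w in((.653,.0282),(.653,.0282)):print(r.inv().apply(np.array([*w,.16])-p)*1000)
E
```

```text
t25.88 yaw 5.8 z 56.51 tz -0.346 F(tool) [ 2.5 -1.1 -2.1] op 9.6 j5,7 -0.56 -1.24
STOP
[0.52088804 0.13555131 0.18862889] [ 25.82196386  -0.8816955  179.64634868] 26.875 [0.075 0.004 0.017]
[ 71.71206568 153.99082937  30.68697917]
[ 71.71206568 153.99082937  30.68697917]
```

```bash
python3 -m creep '24 51 10 0 0 -10 85;48 103 10 0 0 -20 85;72 154 20 0 0 -31 85;72 154 20 0 0 -42 85;72 154 20 0 0 -52 85;72 154 20 0 0 -63 85;72 154 20 0 0 -73 85;72 154 20 0 0 -84 85;72 154 20 0 0 -94 85;72 154 20 0 0 -105 85;72 154 20 0 0 -115 85;72 154 20 0 0 -125 85' >/dev/null;  python3 -m creep '0 0 0 0 0 -10 60;0 0 0 0 0 -20 60;0 0 0 0 0 -29 60;0 0 0 0 0 -29 60'
python3 - <<'E'
from rect import *
p,r,s=pose();c=get_calibration("wrist");im=get_image("wrist");print(np.degrees(r.as_euler('ZYX')),np.round(s["joint_pos"],2),np.round(s["ft_torque"],3))
print(r.inv().apply(np.array([.653,.0282,.059])-p)*1000)
im=cv2.convertScaleAbs(im,alpha=2.5,beta=10)
a=rect(im,c,(.653,.0282),.0905);cv2.drawMarker(a,(175,175),(0,0,255),0,20,1)
cv2.imwrite("pics/r5.png",np.hstack([cv2.resize(a,(400,400)),cv2.resize(im[120:420,180:480],(400,400))]))
E
```

```text
time: 28.88
ee_pos: [0.6521, 0.0279, 0.1698]
tool_rot: [0.007, 0.001, 1.0, 0.001]
contact_force: [-0.6, 0.2, 0.1]
opening: 0.06
[179.92162285   0.80998168 179.93625398] [ 0.12  0.71 -0.36  1.58  0.3   0.89  1.23] [0.059 0.025 0.017]
[  0.68570056   0.17271236 110.80079601]
```

View pics/r5.png

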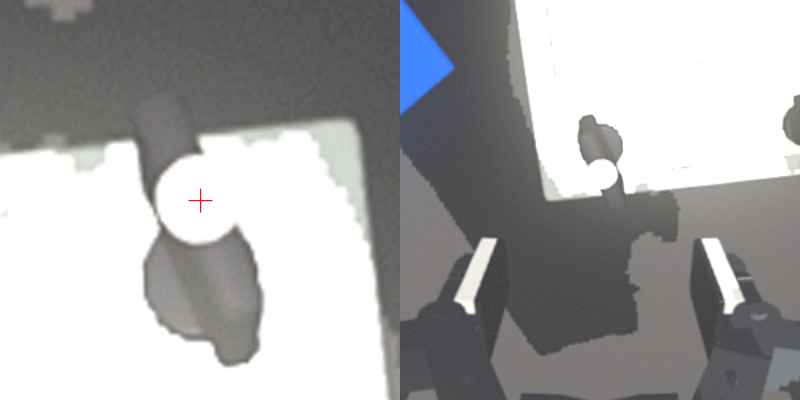

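The dot is at (198,199), on the predicted axis. Wing 4 lies at about +22°, so I'll turn the tool −22° and grip.

```bash
python3 -m creep '1 0 35 0 0 -10 50;1 0 60 0 0 -20 50;1 0 90 0 0 -22 50;1 0 111 0 0 -22 50;1 0 111 0 0 -22 50;1 0 111 0 0 -22 50' 40 >/dev/null; python3 chk.py 9; python3 -m creep '0 0 0 0 0 0 5;0 0 0 0 0 0 5;0 0 0 0 0 0 5;0 0 0 0 0 0 5' && python3 chk.py 9 &&
python3 -m creep '0 0 0 0 0 5 5;0 0 0.2 0 0 13 5;0 0 0.4 0 0 22 5;0 0 0.5 0 0 31 5' >/dev/null&& python3 chk.py 0.3 && python3 -m creep '0 0 0.1 0 0 9 5;0 0 0.3 0 0 18 5;0 0 0.4 0 0 27 5;0 0 0.6 0 0 36 5' >/dev/null && python3 chk.py 0.3
```

```text
t29.68 yaw -158.2 z 59.84 tz 0.028 F(tool) [-0.2 -0.4 -0.7] op 49.9 j5,7 0.46 1.47
time: 30.18
ee_pos: [0.6541, 0.029, 0.0607]
tool_rot: [0.009, -0.189, 0.982, -0.001]
contact_force: [-0.7, 0.3, 5.3]
opening: 0.0099
t30.18 yaw -158.2 z 60.71 tz 0.005 F(tool) [ 0.5  0.5 -5.3] op 9.9 j5,7 0.46 1.47
t30.68 yaw 170.6 z 60.45 tz -0.111 F(tool) [ 1.3  0.9 -1.8] op 9.4 j5,7 0.30 1.06
t31.18 yaw 134.3 z 59.88 tz -0.144 F(tool) [ 0.6  1.  -2.4] op 9.3 j5,7 0.11 0.59
```

```bash
python3 -m creep '0 0 0.1 0 0 9 5;0 0 0.3 0 0 18 5;0 0 0.4 0 0 27 5;0 0 0.6 0 0 36 5;0 0 0.8 0 0 45 5;0 0 0.9 0 0 53 5' >/dev/null && python3 chk.py 0.25 &&
python3 -m creep '0 0 0.05 0 0 3 5;0 0 0.1 0 0 5 5' >/dev/null && python3 chk.py 0.25 &&
python3 -m creep '0 0 0.05 0 0 3 5;0 0 0.1 0 0 5 5' >/dev/null && python3 chk.py 0.25 &&
python3 -m creep '0 0 0.05 0 0 2 5;0 0 0.1 0 0 4 5' >/dev/null && python3 chk.py 0.25 &&
python3 -m creep '0 0 0.05 0 0 2 5;0 0 0.1 0 0 4 5' >/dev/null && python3 chk.py 0.25 &&
python3 -m creep '0 0 0.05 0 0 2 5;0 0 0.1 0 0 4 5' >/dev/null && python3 chk.py 0.25 &&
python3 -m creep '0 0 0.05 0 0 2 5;0 0 0.1 0 0 4 5' >/dev/null && python3 chk.py 0.25 &&
python3 -m creep '0 0 0.05 0 0 2 5;0 0 0.1 0 0 4 5' >/dev/null && python3 chk.py 0.25 &&
python3 -m creep '0 0 0.05 0 0 2 5;0 0 0.1 0 0 4 5' >/dev/null && python3 chk.py 0.25 &&
python3 -m creep '0 0 0.05 0 0 2 5;0 0 0.1 0 0 4 5' >/dev/null && python3 chk.py 0.25 &&
python3 -m creep '0 0 0.05 0 0 2 5;0 0 0.1 0 0 4 5' >/dev/null && python3 chk.py 0.25 &&
python3 -m creep '0 0 0.05 0 0 2 5;0 0 0.1 0 0 4 5' >/dev/null && python3 chk.py 0.25 &&
python3 -m creep '0 0 0.05 0 0 2 5;0 0 0.1 0 0 4 5' >/dev/null && python3 chk.py 0.25 &&
python3 -m creep '0 0 0.05 0 0 2 5;0 0 0.1 0 0 4 5' >/dev/null && python3 chk.py 0.25 &&
python3 -m creep '0 0 0.05 0 0 2 5;0 0 0.1 0 0 4 5' >/dev/null && python3 chk.py 0.25
```

```text
t31.93 yaw 81.1 z 59.02 tz -0.101 F(tool) [ 1.8  0.5 -1.1] op 9.4 j5,7 -0.20 -0.07
t32.17 yaw 76.1 z 58.91 tz -0.198 F(tool) [ 1.3  1.3 -1.9] op 9.1 j5,7 -0.23 -0.14
t32.42 yaw 71.0 z 58.81 tz -0.189 F(tool) [ 1.1 -0.6 -1.1] op 9.0 j5,7 -0.26 -0.20
t32.67 yaw 66.9 z 58.74 tz -0.178 F(tool) [-0.   1.  -1.3] op 9.2 j5,7 -0.28 -0.25
t32.92 yaw 62.8 z 58.67 tz -0.139 F(tool) [ 1.2 -0.  -1.6] op 9.3 j5,7 -0.30 -0.30
t33.17 yaw 58.6 z 58.60 tz -0.156 F(tool) [ 0.9 -0.2 -2.3] op 9.6 j5,7 -0.33 -0.36
t33.42 yaw 54.5 z 58.53 tz -0.140 F(tool) [ 0.5  0.  -3.4] op 9.3 j5,7 -0.35 -0.41
t33.67 yaw 50.4 z 58.46 tz -0.162 F(tool) [ 1.2  0.5 -3.5] op 9.3 j5,7 -0.37 -0.46
t33.92 yaw 46.2 z 58.41 tz -0.128 F(tool) [ 1.3 -0.6 -2.6] op 9.1 j5,7 -0.40 -0.51
t34.17 yaw 42.1 z 58.36 tz -0.147 F(tool) [-0.2  0.1 -2. ] op 9.2 j5,7 -0.42 -0.57
t34.42 yaw 38.0 z 58.31 tz -0.186 F(tool) [ 1.  -0.3 -3.5] op 9.4 j5,7 -0.44 -0.62
t34.67 yaw 33.8 z 58.23 tz -0.166 F(tool) [ 0.9  0.1 -3.2] op 9.2 j5,7 -0.46 -0.67
t34.92 yaw 29.7 z 58.18 tz -0.214 F(tool) [-0.5  0.3 -3.4] op 9.9 j5,7 -0.48 -0.73
t35.17 yaw 25.6 z 58.11 tz -0.301 F(tool) [-0.8  0.1 -4.1] op 9.3 j5,7 -0.51 -0.78
STOP
```

```bash
python3 -m creep '0 0 0 0 0 1.5 5;0 0 0 0 0 3.5 5' >/dev/null ; python3 chk.py 0.3;  python3 -m creep '0 0 0 0 0 -7 5;0 0 0 0 0 -15 5;0 0 0 0 0 -15 50;0 0 0 0 0 -15 50;0 0 0 0 0 -15 50;0 0 -50 0 0 -15 50;0 0 -100 0 0 -15 85;0 0 -130 0 0 -15 85;0 0 -130 0 0 -15 85' >/dev/null
python3 - <<'E'
from h import *
p,r,s=pose();print(p,s["time"],np.round(s["ft_torque"],3),np.round(s["contact_force"],2))
a=get_image("scene");b=cv2.imread("pics/scene0.png")
f=lambda x:cv2.resize(x[225:345,210:400],(760,480),interpolation=cv2.INTER_CUBIC)[:, :]
cv2.imwrite("pics/s2.png",np.vstack([cv2.resize(f(b),(475,300)),cv2.resize(f(a),(475,300))]))
for q in("cleaner","trial_lens","driver","lens_case"):
    print(q,[np.round(np.array(d["point"])*[640,480],1).tolist() for d in nets.search_frame("scene",q)[:1]])
E
```

```text
t35.42 yaw 22.0 z 58.17 tz -0.314 F(tool) [ 0.8 -0.5 -3.9] op 9.5 j5,7 -0.53 -0.83
STOP
[0.65365731 0.02893282 0.19095336] 36.55 [ 0.02   0.034 -0.005] [ 0.45 -0.34 -0.51]
cleaner [[444.7, 331.1]]
trial_lens [[416.5, 414.6]]
driver [[179.7, 208.9]]
lens_case []
```

View pics/s2.png

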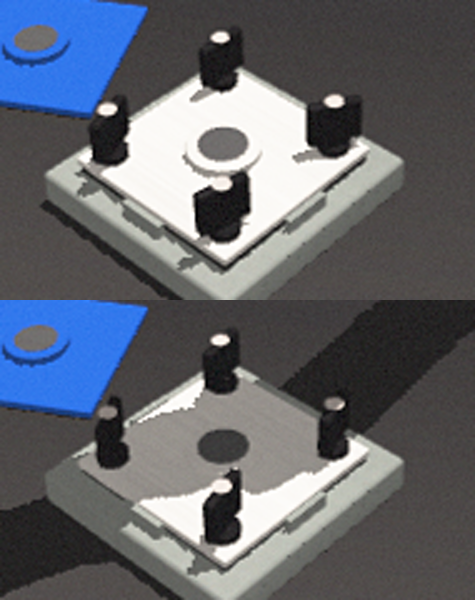

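In the after view the plate sits down and level in its lugs, with all four wings upright and turned. The torque rose at the stop on every nut, and the arm is clear. I'm handing in.

```bash
python3 -c "
from cell import bot
print(bot.close_job())"
```

```text
the job is handed in; nothing more can be done
None
```

I tightened all four wing nuts clockwise to their stops in cross order 3, 1, 2, 4 and handed the job in at about 36.6 s. The hand-in gave no verdict.

| Nut | Peak torque at the stop (N m) | Approximate travel (rad) |
|---|---|---|
| 3 | 0.39 | 2.9 |
| 1 | 0.37 | 2.6 |
| 2 | 0.35 | 2.3 |
| 4 | 0.31 | 2.9 |

- **Stops:** Each nut ran at about 0.15–0.2 N m (readings vary by roughly 0.04) before the torque rose. All peaks stayed under the 0.48 N m limit. I turned each wing back about 15° before letting go, to take the twist out.
- **Weakest readings:** Nuts 2 and 4 rose only 0.01–0.02 N m on their last confirming turn, less than expected but within the noise. In both cases the tool had stopped sinking and the torque stayed well above the running level.
- **Plate and nut heights:** The last scene picture shows the plate seated and looking level, and the arm was 130 mm clear with about zero force. I did not measure the plate tilt, the nut heights or the leftover twist.
- **Bystanders:** The cleaner was found within about 4 px of its first position. In the final scene search the network missed the lens case, and its trial lens hit was at the lens case's place. The arm never went near the lens case, trial lens or cleaner. It passed over the table at about 230 mm height on the way in.

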